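Lay the long sample bottle on the roller mixer

ROBOT

A 6-joint arm with a two-finger parallel gripper is mounted at the origin on the work surface. World frame = base frame: x ahead of the robot, y to its left, z up, the work surface at z = 0. Lengths are in m, angles in rad, forces in N, time in s.
With the tool pointing down it reaches from about 0.25 to 0.725 m from the base axis. Payload 9.7 kg.
Tool frame: the origin (TCP) lies midway between the tips of the shut fingers; the grasp point (between the pads) lies 19 mm behind it; z points along the fingers, y is the line along which they close (so a half turn about z gives the same grasp; the last joint's range is limited). The gripper opens to 85 mm and grips with 20 to 120 N. Pads are 22 mm wide; open, the fingers measure 114 mm over their backs; the gripper's body (76 mm by 85 mm) begins 54 mm behind the grasp point. The pads swing forward as they close: fully open they stand 13 mm farther back than shut.
Start: joints at [1.112, 0.087, 0.176, 1.66, 0, 1.571], TCP at [0.244, 0.493, 0.231] pointing down, gripper open.
Joint ranges: [-3.13, 3.13], [-0.85, 1.81], [-1.15, 1.24], [-2.2, 2.28], [-1.44, 1.52], [-3.14, 3.14]. Speed limits (rad/s): [2.22, 2.22, 2.57, 3.14, 3.14, 3.14].

INTERFACE

Orientations are given as a unit quaternion [w, x, y, z].
In Python, from plant import ctrl gives the robot as it stands. Calls block until the motion is done:
- ctrl.reach(position, orientation): joint-space move of the TCP to a pose.
- ctrl.move_l(position, ori=None, vel=0.15): straight line of the TCP; ori=None keeps the orientation; vel is the mean speed in m/s.
- ctrl.move_joints(angles): joint-space move.
- ctrl.set_gripper(opening): finger opening in m; the grip force is fixed at half the most; returns when the fingers have stopped.
- ctrl.hold(seconds).
- ctrl.ik(position, orientation): joint angles nearest the present ones, or None.
- ctrl.observe(): the state.
- ctrl.grab_frame(name): name is "scene" or "side" or "wrist"; returns a dict with "color" (400x640x3 uint8, red, green, blue), "range_z" (400x640 float32, m along the optical axis (not along the pixel's ray), 0 where there is no reading), "mtx" (3x3 intrinsics, pixels), "dist_coeffs" ([k1, k2, p1, p2, k3] as OpenCV has them; the pictures are not rectified), "view" (4x4, takes a point from world to camera coordinates); the wrist camera has in their place "hand_eye" (4x4, takes a point from camera to tool coordinates, whose origin is the TCP and whose axes are the flange's). Camera axes: x right, y up, looking along -z (the intrinsics and any distortion apply to the point x, -y, -z); pixel columns grow to the right and rows downward; lengths in m; the calibration is good to about 2 mm. A picture is of the moment at which its call begins: read the wrist's pose just before it.
A pose or a line that the arm cannot do raises ctrl.MotionError and nothing moves.
- ctrl.finish_job(): hands the job in; it is judged then, once.
Trained networks look in a picture, given as the dict that the camera call returned (one of the last four; its "shot" number tells which), for a name from the list of things; names that differ only in an ending like _2 or _b are one class to them, and where a whole thing is asked for, a point or a joint stands for the part that bears it (a point fixed in the world has none). Each returns a list of dicts, best first, with "score" (0 to 1); they miss things now and then, are a little off and sometimes report something else, mostly with a low value. They report only what shows in the picture. A call takes as long as a camera call.
- ctrl.search_frame(picture, thing): "position" ([x, y, z] in m, in the coordinates of the camera as it stood for that picture, good to about 4 mm: the middle of the surface that is visible of it).
The state is a dict: "time_s": time; "joint_pos": joint angles; "dq": joint speeds; "tau": joint torques, N m; "tool_pos": TCP position; "eef_rot": TCP orientation; "ft_force": force on the tool from outside, world axes, zero at the start; "torque": the same for the moment, N m; "finger_gap": finger opening in m; "finger_force": force on a finger pad.
Only numpy, scipy, OpenCV 4.12 (cv2) and the standard library are available. Lean on these libraries where they do the work, as an engineer would, in place of code of your own. Each camera call takes 0.05 s, during which the arm holds its last target. There are 200 camera calls.

TASK

Take the longer of the two sample bottles lying on the grey ribbed rest and lay it gently on the roller mixer, in the groove between the two rollers nearest the robot, on the side away from the bottle already lying there, centred on the rubber bands. Do not drop it or start it rolling: its label must still face up when it lies there. Leave the short bottle and the bottle already on the mixer alone.

Things in the scene. Friction and masses are not known exactly. Their poses are not given: they have to be found in the camera images.
- bottle: Long bottle: white barrel 40 mm across, 120 long, blue cap at its +y end (147 overall), brown label on top; 0.1-0.2 kg. Lies level in one of two V grooves (100 mm apart) of a grey rest 200 x 120; its ribs, under 43 mm high, are 25-35 mm from the barrel's middle, free for fingers. Origin: axis, mid-barrel, 46 mm above the bench; y to the cap, z up through the label.
- short_bottle: Short bottle in the rest's other groove: same 40 mm barrel, label and cap, but barrel only 75 mm long (102 overall). Origin on its axis at mid-barrel, y along it to the cap, z up through the label. Leave it alone.
- mixer: Fixed white mixer 200 (x) x 250 (y) mm, panel on -x side facing the robot. Origin: underside centre, z up. Four free 20 mm rollers along y at x = -66, -22, 22, 66, axes at z = 78; 32 mm rubber bands, 14 wide, at y = -35, 35; cheeks to z = 84. Groove to fill: x = -44; bottle lying there has mid-barrel at (-44, 0, 106.5), cap either way. Fingers fit between the bands down to z = 92.
- running_bottle: Another long bottle (barrel 40 x 120 mm) already lying on the mixer in the groove farthest from the panel (x = +44 mm, 88 mm from the place to fill). Origin on its axis at mid-barrel, y along it to the cap. Leave it alone.

How it is judged:
At the end, for the whole second after the job is handed in: The long bottle lies still in the groove nearest the panel, its middle within 20 mm of the groove's middle (8 mm across, 6 mm in height), parallel to the rollers within 10 degrees, label up within 30 degrees; the short bottle and the one already on the mixer are within 20 mm of their starts (x of bottle in the frame of mixer between -0.052 and -0.036 m and y of bottle in the frame of mixer between -0.02 and 0.02 m and z of bottle in the frame of mixer between 0.1005 and 0.1125 m and angle between the y axis of bottle and the y axis of mixer, either way round below 0.17 rad and angle between bottle's own z axis and vertical below 0.52 rad and linear speed of bottle below 0.02 m/s and angular speed of bottle below 0.4 rad/s and distance of each of short_bottle, running_bottle from where it was at the start of the episode below 0.02 m); the robot touches nothing.
It fails at once if The bottle is dropped or slammed onto the rollers (faster than 0.4 m/s within 30 mm above its place) (x of bottle in the frame of mixer between -0.084 and -0.004 m and y of bottle in the frame of mixer between -0.06 and 0.06 m and z of bottle in the frame of mixer below 0.1365 m and linear speed of bottle above 0.4 m/s).
It fails at once if The bottle is set spinning on the rollers (over 5 rad/s while it touches the mixer) (contact force between bottle and mixer above 0.1 N and angular speed of bottle above 5 rad/s).
It fails at once if The short bottle or the bottle already on the mixer is displaced by more than 30 mm (distance of any of short_bottle, running_bottle from where it was at the start of the episode above 0.03 m).
It also fails if it takes over 37 s, if anything falls off the work surface, if the arm or the gripper's body presses on something with over 40 N, if the wrist force passes 120 N, or if a joint passes its speed limit or range.

## Working session

There is one attempt and no reset: what is moved stays moved. The work goes in short steps, each a Python script; the robot and the scene stay as the last script left them, time stands still between calls to the robot, and variables do not carry over. Pictures are saved under pics/ and viewed, at most 10 in all, crops included, and the job is handed in when it is done.

```bash
ls; mkdir -p pics; cat > h.py <<'E'
import numpy as np, cv2
from plant import ctrl
from scipy.spatial.transform import Rotation as R
def c2w(f,obs=None):
    if 'view' in f: return np.linalg.inv(np.array(f['view']))
    q=obs['eef_rot']; T=np.eye(4); T[:3,:3]=R.from_quat([q[1],q[2],q[3],q[0]]).as_matrix(); T[:3,3]=obs['tool_pos']
    return T@np.array(f['hand_eye'])
def tf(M,p): p=np.asarray(p); return p@M[:3,:3].T+M[:3,3]
def cloud(f,M):
    z=f['range_z']; v,u=np.mgrid[:400,:640]
    n=cv2.undistortPoints(np.stack([u,v],-1).reshape(-1,1,2).astype(np.float64),np.array(f['mtx']),np.array(f['dist_coeffs'])).reshape(400,640,2)
    P=tf(M,np.stack([n[...,0]*z,-n[...,1]*z,-z],-1)); P[z<=0]=np.nan
    return P
def save(f,n): cv2.imwrite('pics/'+n,f['color'][...,::-1])
E
python3 - <<'E'
from h import *
for c in ['scene','side','wrist']:
    o=ctrl.observe(); f=ctrl.grab_frame(c); save(f,c+'.png'); M=c2w(f,o)
    np.savez(c+'.npz',P=cloud(f,M),color=f['color'])
    for t in ['bottle','short_bottle','mixer','running_bottle']:
        print(c,t,[(tf(M,d['position']).round(3).tolist(),round(d['score'],2)) for d in ctrl.search_frame(f,t)][:3])
o=ctrl.observe();print(o['time_s'],o['tool_pos'],o['eef_rot'])
E
```

```text
pics
plant.py
scene bottle [([0.563, 0.22, 0.062], 0.7)]
scene short_bottle [([0.46, 0.237, 0.058], 0.95)]
scene mixer [([0.565, -0.236, 0.066], 0.87)]
scene running_bottle [([0.581, -0.206, 0.127], 0.83)]
side bottle [([0.54, 0.202, 0.064], 0.96)]
side short_bottle [([0.44, 0.216, 0.058], 0.77)]
side mixer [([0.489, -0.253, 0.057], 0.66)]
side running_bottle [([0.562, -0.214, 0.118], 0.68)]
wrist bottle []
wrist short_bottle [([0.437, 0.28, 0.045], 0.51)]
wrist mixer []
wrist running_bottle []
0.75 [0.24359977 0.49312459 0.23129423] [1.44858474e-05 2.27394032e-01 9.73802831e-01 1.32410031e-05]
```

View pics/scene.png

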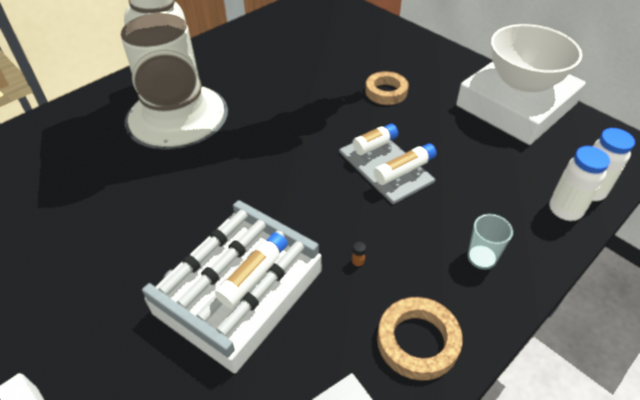

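View pics/side.png

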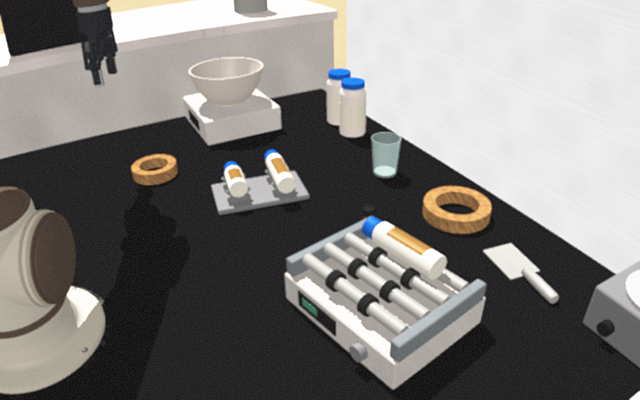

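View pics/wrist.png

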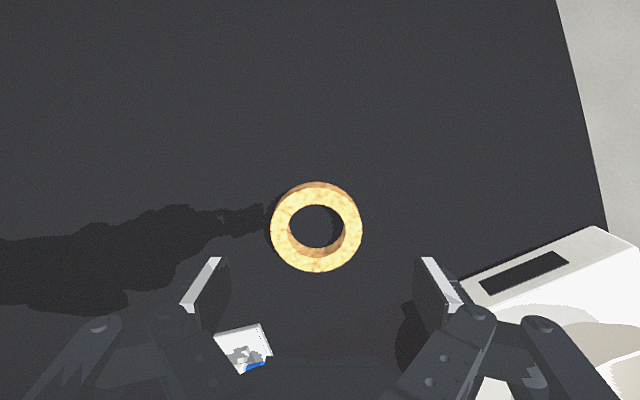

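The scene view shows the rest (long bottle ~(405,163), short ~(375,138)) and the mixer (occupied groove ~(250,270), free groove up-left of it). The side view shows the same. Their positions differ by about 2 cm between the two cameras, so I'll measure with the wrist camera.

```bash
python3 - <<'E'
from h import *
o=ctrl.observe(); f=ctrl.grab_frame('wrist'); 
H=np.array(f['hand_eye']); print(H.round(3)); print(np.array(f['mtx']).round(1), f['dist_coeffs'])
# aim: optical axis hits target height when the tool points down, yaw such that tool x ...
def aim(tgt,q,z):
    Rm=R.from_quat([q[1],q[2],q[3],q[0]]).as_matrix()
    c=Rm@H[:3,3]; d=-(Rm@H[:3,2]); h=z+c[2]-tgt[2]; 
    p=np.array(tgt)-d*(h/-d[2])-c; p[2]=z; return p
for yaw in (0,90,180,-90):
    Q=(R.from_euler('z',yaw,degrees=True)*R.from_quat([1,0,0,0])).as_quat(); q=[Q[3],*Q[:3]]
    for t in ([.55,.21,.05],[.44,.22,.05],[.52,-.23,.1]):
        p=aim(t,q,.30); print(yaw,t,p.round(3),ctrl.ik(p,q))
E
```

```text
[[ 0.     0.951  0.309  0.08 ]
 [ 1.    -0.     0.001  0.   ]
 [ 0.001  0.309 -0.951 -0.143]
 [ 0.     0.     0.     1.   ]]
[[317.1   0.  320.9]
 [  0.  317.1 197.9]
 [  0.    0.    1. ]] [-0.04281968  0.          0.          0.          0.        ]
0 [0.55, 0.21, 0.05] [0.597 0.21  0.3  ] [ 0.33794063  0.34773274  0.62012281  1.8431864   0.         -2.80365203]
0 [0.44, 0.22, 0.05] [0.487 0.22  0.3  ] [ 0.42390871  0.08800901  0.31278449  1.79557181  0.         -2.71768395]
0 [0.52, -0.23, 0.1] [ 0.551 -0.23   0.3  ] [-0.39548261  0.24768445  0.4950312   1.81814307  0.          2.74611004]
90 [0.55, 0.21, 0.05] [0.55  0.257 0.3  ] [0.43751737 0.27508199 0.52845329 1.82416763 0.         2.00831369]
90 [0.44, 0.22, 0.05] [0.44  0.267 0.3  ] [0.54583312 0.04005156 0.26223814 1.79298291 0.         2.11662945]
90 [0.52, -0.23, 0.1] [ 0.52  -0.199  0.3  ] [-0.36534345  0.14312589  0.37326966  1.8009401   0.          1.20545288]
180 [0.55, 0.21, 0.05] [0.503 0.21  0.3  ] [0.39587214 0.11319134 0.34010219 1.79770719 0.         0.39587214]
180 [0.44, 0.22, 0.05] [0.393 0.22  0.3  ] [ 0.51084762 -0.11264478  0.11421406  1.79765517  0.          0.51084762]
180 [0.52, -0.23, 0.1] [ 0.489 -0.23   0.3  ] [-0.43960043  0.10198098  0.32787528  1.79669063  0.         -0.43960043]
-90 [0.55, 0.21, 0.05] [0.55  0.163 0.3  ] [ 0.28765059  0.18552291  0.42153537  1.80680879  0.         -1.28314574]
-90 [0.44, 0.22, 0.05] [0.44  0.173 0.3  ] [ 0.3740829  -0.06043464  0.16261543  1.7938464   0.         -1.19671343]
-90 [0.52, -0.23, 0.1] [ 0.52  -0.261  0.3  ] [-0.46533686  0.2071147   0.44669648  1.81037811  0.         -2.03613319]
```

```bash
python3 - <<'E'
from h import *
Q=(R.from_euler('z',90,degrees=True)*R.from_quat([1,0,0,0])).as_quat(); q=[Q[3],*Q[:3]]
for i,p in enumerate([[.50,.29,.32],[.52,.24,.28],[.53,-.22,.34],[.53,-.19,.30]]):
    ctrl.reach(p,q); ctrl.hold(.15)
    o=ctrl.observe(); f=ctrl.grab_frame('wrist'); save(f,f'w{i}.png'); M=c2w(f,o)
    np.savez(f'w{i}.npz',P=cloud(f,M),color=f['color'],M=M)
    for t in (['bottle','short_bottle'] if i<2 else ['mixer','running_bottle']):
        print(i,t,[(tf(M,d['position']).round(3).tolist(),round(d['score'],2)) for d in ctrl.search_frame(f,t)][:3])
    print(ctrl.observe()['time_s'],o['tool_pos'])
a=[cv2.resize(cv2.imread(f'pics/w{i}.png'),(400,250)) for i in range(4)]
cv2.imwrite('pics/all.png',np.vstack([np.hstack(a[:2]),np.hstack(a[2:])]))
E
```

```text
0 bottle [([0.544, 0.247, 0.063], 0.94)]
0 short_bottle [([0.45, 0.254, 0.062], 0.57)]
2.3833 [0.49925982 0.29096722 0.31975836]
1 bottle [([0.545, 0.243, 0.062], 0.87)]
1 short_bottle [([0.451, 0.256, 0.066], 0.9)]
3.0583 [0.51993662 0.24073705 0.28094687]
2 mixer [([0.516, -0.193, 0.084], 0.82)]
2 running_bottle [([0.564, -0.192, 0.121], 0.9)]
5.0583 [ 0.53031462 -0.21910228  0.33993598]
3 mixer [([0.518, -0.19, 0.081], 0.58)]
3 running_bottle [([0.569, -0.19, 0.12], 0.88)]
5.675 [ 0.53024062 -0.19049246  0.30130986]
```

View pics/all.png

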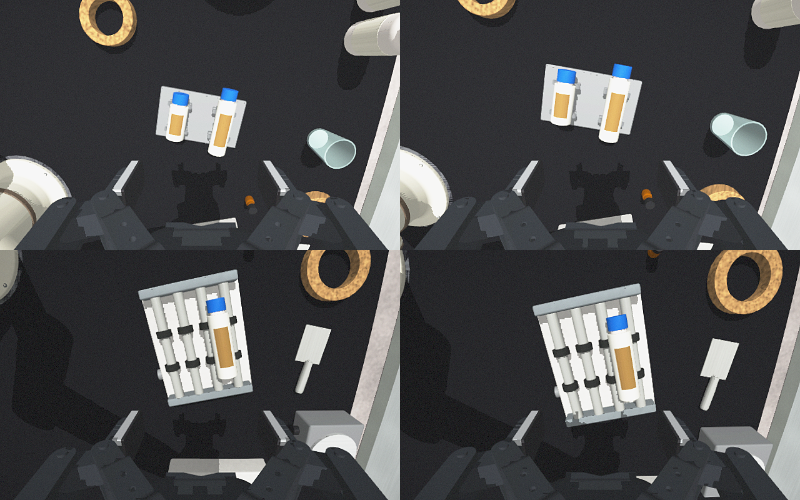

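The four wrist views show both bottles on the rest and the mixer with its right-hand groove occupied, so the free near groove is at left. I'll compare label and cap positions across all the cameras using the depth data.

```bash
cat > m.py <<'E'
from h import *
def blobs(P,C,kind):
    hsv=cv2.cvtColor(C,cv2.COLOR_RGB2HSV); h,s,v=[hsv[...,i].astype(int) for i in range(3)]
    if kind=='label': m=(h>8)&(h<25)&(s>90)
    else: m=(h>100)&(h<120)&(s>150)
    m&=(P[...,2]>.02)&(P[...,2]<.2)&(P[...,0]>.35)&(P[...,0]<.75)
    n,l,st,c=cv2.connectedComponentsWithStats(m.astype(np.uint8))
    out=[]
    for i in range(1,n):
        if st[i,4]<40: continue
        p=P[l==i]; p=p[np.isfinite(p).all(1)]
        r=cv2.minAreaRect((p[:,:2]*1000).astype(np.float32))
        x=p-p.mean(0); d=np.linalg.svd(x,full_matrices=False)[2][0]; d*=np.sign(d[1])
        print(kind,st[i,4],np.median(p,0).round(4),'ztop',np.percentile(p[:,2],95).round(4),'yaw',np.degrees(np.arctan2(-d[0],d[1])).round(1),'ctr',np.round(r[0],1),'size',np.round(r[1],1))
if __name__=='__main__':
    for n in ['scene','side','w0','w1','w2','w3']:
        d=np.load(n+'.npz'); print(n)
        for k in ('label','cap'): blobs(d['P'],d['color'],k)
        P=d['P']; t=P[(np.abs(P[...,0]-.5)<.15)&(P[...,1]>.0)&(P[...,1]<.12)][:,2]; print('bench z',np.nanmedian(t))
E
python3 m.py 2>/dev/null
```

```text
scene
label 98 [0.3567 0.4472 0.0284] ztop 0.032 yaw -1.5 ctr [357.1 452.1] size [13.7 70.8]
label 68 [0.4451 0.238  0.067 ] ztop 0.0691 yaw -8.0 ctr [443.2 239.5] size [40.4 17.4]
label 184 [0.5477 0.2253 0.0664] ztop 0.0686 yaw -8.6 ctr [547.1 226.4] size [71.6 26.4]
label 391 [ 0.5727 -0.2093  0.1265] ztop 0.1285 yaw 13.6 ctr [ 573.1 -206.6] size [23.6 70.3]
label 67 [ 0.6416 -0.007   0.0253] ztop 0.0374 yaw -57.2 ctr [638.9  -5.1] size [21.5 13.7]
cap 89 [0.4674 0.2895 0.0584] ztop 0.0648 yaw 71.0 ctr [461.3 291.5] size [20.9 29.7]
cap 95 [0.57   0.2996 0.0595] ztop 0.0642 yaw 79.0 ctr [562.9 300.3] size [19.6 29.3]
cap 51 [ 0.5531 -0.133   0.1228] ztop 0.1253 yaw 19.4 ctr [ 551.9 -133.8] size [13.7 18.6]
cap 95 [ 0.5709 -0.1298  0.1178] ztop 0.1233 yaw 20.3 ctr [ 569.4 -130.3] size [11.6 19.9]
bench z 0.0007123714587198293
side
label 64 [0.3556 0.4451 0.0294] ztop 0.0312 yaw -0.3 ctr [356.7 449.5] size [12.7 67.4]
label 156 [0.5457 0.2258 0.0659] ztop 0.0681 yaw -10.2 ctr [547.9 228. ] size [72.2 26.5]
label 95 [0.4461 0.2385 0.0664] ztop 0.0684 yaw -8.4 ctr [447.3 239.3] size [
[... 1086 characters left out ...]
8 0.0607] ztop 0.0636 yaw 79.4 ctr [558.2 300.5] size [21.2 33.9]
cap 581 [0.4576 0.2923 0.0607] ztop 0.0635 yaw 78.5 ctr [455.9 291.9] size [21.2 32.5]
bench z 0.00011452870224407108
w2
label 1409 [ 0.5712 -0.2044  0.1256] ztop 0.1275 yaw 11.3 ctr [ 571.6 -206.2] size [25.6 73.5]
cap 590 [ 0.5555 -0.1317  0.1209] ztop 0.1237 yaw -77.9 ctr [ 556.5 -131.3] size [32.9 21.4]
bench z nan
w3
label 67 [ 0.6291 -0.0081  0.0223] ztop 0.0278 yaw 66.3 ctr [630.6  -7.5] size [ 7.1 19. ]
label 1615 [ 0.5711 -0.2043  0.1255] ztop 0.1273 yaw 11.6 ctr [ 571.6 -206.1] size [25.6 74. ]
cap 720 [ 0.5555 -0.1308  0.121 ] ztop 0.1238 yaw -78.3 ctr [ 556.6 -131.3] size [32.9 21.4]
bench z -0.00019577586505997724
```

```bash
cat > mx.py <<'E'
from h import *
for n in ['w2','w3','scene','side']:
    P=np.load(n+'.npz')['P']; C=np.load(n+'.npz')['color']; k=np.isfinite(P[...,2])&(np.hypot(P[...,0]-.53,P[...,1]+.2)<.2)&(P[...,2]>.076)&(P[...,2]<.088)
    k=cv2.morphologyEx(k.astype(np.uint8),cv2.MORPH_OPEN,np.ones((3,3)))>0
    p=P[k]
    r=cv2.minAreaRect((p[:,:2]*1000).astype(np.float32)); print(n,'rect',np.round(r[0],1),np.round(r[1],1),round(r[2],1))
    a=np.radians(11.4); c=np.array([.529,-.205]); 
    D=(P[...,:2]-c)@np.array([[np.cos(a),-np.sin(a)],[np.sin(a),np.cos(a)]])
    if n[0]=='w':
        # bands: dark, high
        g=C.max(2); m=(g<70)&(P[...,2]>.084)&(P[...,2]<.1)&(np.abs(D[...,0])<.1)&(np.abs(D[...,1])<.1)
        q,l,st,_=cv2.connectedComponentsWithStats(m.astype(np.uint8))
        for i in range(1,q):
            if st[i,4]>25: e=D[l==i]*1000; print(' band',st[i,4],np.median(e,0).round(1),np.ptp(e,0).round(1),P[l==i][:,2].max().round(4))
        # rollers between y -.02...02: peaks
        m=(np.abs(D[...,1])<.02)&(P[...,2]>.083)&(P[...,2]<.091)
        print(' roller x',np.histogram(D[m][:,0]*1000,bins=np.arange(-100,101,4)))
        for s in (-1,1):
            m=(s*D[...,1]>.1)&(s*D[...,1]<.15)&(P[...,2]>.079)&(P[...,2]<.09); e=D[m]*1000
            print(' cheek',np.percentile(e,[2,50,98],axis=0).round(1).tolist(), 'tilt',np.degrees(np.polyfit(e[:,0],e[:,1],1)[0]).round(2), np.median(P[m][:,2]))
E
python3 mx.py 2>/dev/null
```

```text
w2 rect [ 527.3 -206.6] [189.9 247.1] 11.5
 band 118 [70.5 33.5] [13.8 13.8] 0.0954
 band 154 [13.1 33.2] [16.9 13.2] 0.0952
 band 248 [-23.3  33.3] [28.8 13. ] 0.0952
 band 244 [-65.8  33.5] [28.8 12.7] 0.0956
 band 111 [ 70.6 -36. ] [13.6 14.4] 0.0947
 band 133 [ 13.2 -35.8] [16.9 15.5] 0.0954
 band 234 [-23.8 -35.9] [28. 16.] 0.0953
 band 221 [-66.2 -35.8] [26.8 15.8] 0.095
 roller x (array([  0,   0,   0,   0,   0,   8,  79,  96, 108,  94,   9,   0,   0,
         0,   0,   0,  32,  91,  98, 104,  99,   1,   0,   0,   0,   0,
         0,  32, 102, 101,  43,   0,   0,   0,   0,   0,   0,   0,   0,
         0,  11,  99,  83,   1,   0,   0,   0,   0,   0,   0]), array([-100,  -96,  -92,  -88,  -84,  -80,  -76,  -72,  -68,  -64,  -60,
        -56,  -52,  -48,  -44,  -40,  -36,  -32,  -28,  -24,  -20,  -16,
        -12,   -8,   -4,    0,    4,    8,   12,   16,   20,   24,   28,
         32,   36,   40,   44,   48,   52,   56,   60,   64,   68,   72,
         76,   80,   84,   88,   92,   96,  100]))
 cheek [[-91.5, -123.9], [0.2, -113.6], [87.6, -100.8]] tilt -0.05 0.08384130528825684
[... 655 characters left out ...]
0,   0,   0,   0,   0,   0,   0,
         0,  10, 111,  97,   2,   0,   0,   0,   0,   0,   0]), array([-100,  -96,  -92,  -88,  -84,  -80,  -76,  -72,  -68,  -64,  -60,
        -56,  -52,  -48,  -44,  -40,  -36,  -32,  -28,  -24,  -20,  -16,
        -12,   -8,   -4,    0,    4,    8,   12,   16,   20,   24,   28,
         32,   36,   40,   44,   48,   52,   56,   60,   64,   68,   72,
         76,   80,   84,   88,   92,   96,  100]))
 cheek [[-91.4, -124.1], [0.1, -113.6], [87.5, -100.9]] tilt 0.0 0.08383772113738103
 cheek [[-92.0, 100.9], [-0.8, 112.5], [88.3, 121.9]] tilt -0.09 0.08365269373250478
scene rect [ 528.6 -207.6] [189.7 249.8] 11.2
side rect [ 527.6 -207.2] [191.8 250.6] 11.2
```

View pics/w3.png

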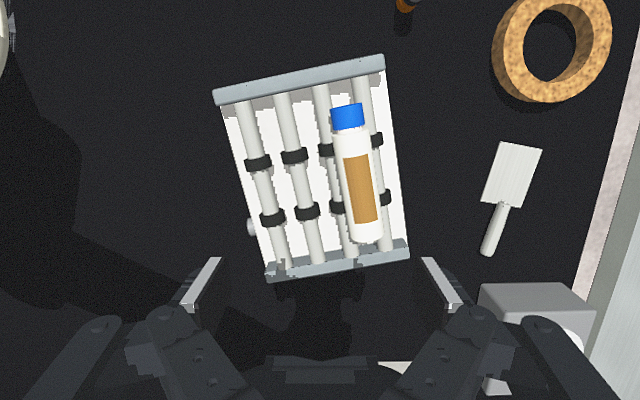

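The free groove is the left pair of rollers in this picture, with bands near (258,163), (294,156), (272,217) and (307,211). Heights and sizes match the text. Next I'll grasp at mid-barrel with the fingertips only 13 mm below the axis, so they clear z = 92 on the mixer.

```bash
cat >> h.py <<'E'
def quat(yaw):
    Q=(R.from_euler('z',90+yaw,degrees=True)*R.from_quat([1,0,0,0])).as_quat(); return [Q[3],*Q[:3]]
A=np.radians(11.4); c,s=np.cos(A),np.sin(A)
GR=np.array([.529,-.205])+np.array([[c,-s],[s,c]])@np.array([-.0458,-.0008])
PK=np.array([.5456,.2256])
E
python3 - <<'E'
from h import *
print(GR)
ctrl.set_gripper(.085)
ctrl.reach([*PK,.13],quat(-10)); ctrl.move_l([*PK,.033],vel=.08)
o=ctrl.observe(); print(o['time_s'],o['tool_pos'],o['ft_force'])
ctrl.set_gripper(.03); o=ctrl.observe(); print(o['finger_gap'],o['finger_force'],o['ft_force'])
ctrl.move_l([*PK,.22],vel=.12); ctrl.hold(.2)
o=ctrl.observe(); print(o['time_s'],o['tool_pos'],o['finger_gap'],o['finger_force'],o['ft_force'])
f=ctrl.grab_frame('wrist'); save(f,'held.png')
E
```

```text
[ 0.48426171 -0.21483692]
8.9083 [0.5459587  0.22573644 0.0336366 ] [ 0.05026258 -0.48407764  0.70883961]
0.038333852631728525 60.04373788833618 [ 0.59552379 -0.77458127  5.11407455]
11.3083 [0.54546312 0.22555513 0.21963188] 0.03815786336316197 60.29379844665527 [-0.09000724 -0.04888743 -2.34804491]
```

View pics/held.png

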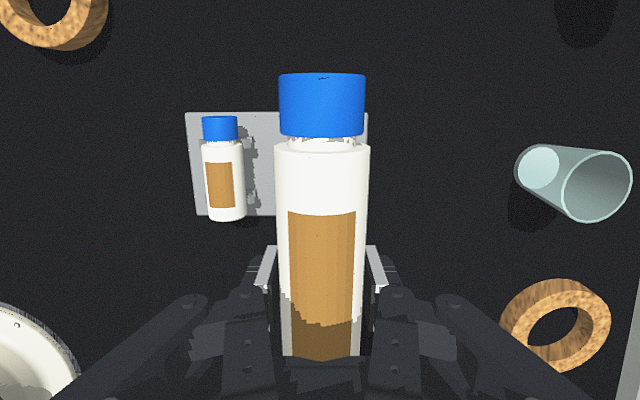

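The bottle hangs squarely between the pads at (320,280), label up, and the short bottle is undisturbed. I'll measure its height in the hand and then carry it to a hover over the groove.

```bash
python3 - <<'E'
from h import *
ctrl.reach([*GR,.2],quat(11.4)); ctrl.hold(.2)
o=ctrl.observe(); f=ctrl.grab_frame('wrist'); M=c2w(f,o); P=cloud(f,M)
print(o['time_s'],o['tool_pos'])
L=(P[...,:2]-GR)@np.array([[c,-s],[s,c]])
for y in (.0,.02,.03,.04,.05,.072):
    m=(abs(L[...,1]-y)<.004)&(abs(L[...,0])<.03)&(P[...,2]>.19); e=P[m]
    t=e[:,2]>e[:,2].max()-.004 if len(e) else None
    if len(e): print(y,len(e),'top',np.percentile(e[:,2],97).round(4)-o['tool_pos'][2].round(4),'xmid',L[m][:,0][t].mean().round(4))
hsv=cv2.cvtColor(f['color'],cv2.COLOR_RGB2HSV).astype(int)
m=(hsv[...,0]>8)&(hsv[...,0]<25)&(hsv[...,1]>90)&(P[...,2]>.19)
print('label y range',np.percentile(L[m][:,1],[1,99]),'x',np.percentile(L[m][:,0],[1,50,99]))
m=(abs(L[...,0])<.006)&(P[...,2]>.205)
print('barrel/cap max y',np.nanmax(L[m][:,1]))
E
```

```text
13.1917 [ 0.48462586 -0.21422937  0.19998558]
0.0 1804 top 0.040199999999999986 xmid -0.0018
0.02 9437 top 0.09339999999999998 xmid -0.0006
0.03 1686 top 0.0335 xmid -0.0003
0.04 1870 top 0.03319999999999998 xmid -0.0004
0.05 1956 top 0.032899999999999985 xmid -0.0003
0.072 1910 top 0.03 xmid -0.0002
label y range [-0.02999101  0.0374958 ] x [-0.01300416 -0.00024517  0.01257705]
barrel/cap max y 0.08770277100745637
```

```bash
python3 - <<'E'
from h import *
o=ctrl.observe(); f0=np.array(o['ft_force'])
ctrl.move_l([*GR,.110],vel=.08)
ctrl.move_l([*GR,.097],vel=.03); ctrl.hold(.2)
z=.097
f0=np.array(ctrl.observe()['ft_force'])
while z>.0915:
    o=ctrl.observe(); d=(np.array(o['ft_force'])-f0).round(2); print(z,o['tool_pos'].round(4),d)
    if d[2]>1.5: break
    z-=.0007; ctrl.move_l([*GR,z],vel=.02); ctrl.hold(.08)
print(ctrl.observe()['time_s'])
E
```

```text
0.097 [ 0.4844 -0.2149  0.0972] [0. 0. 0.]
0.0963 [ 0.4843 -0.2148  0.0963] [ 0.16 -0.13  0.86]
0.09559999999999999 [ 0.4843 -0.2148  0.0956] [1.26 0.28 1.32]
0.09489999999999998 [ 0.4843 -0.2148  0.0949] [-0.09 -0.18  0.59]
0.09419999999999998 [ 0.4843 -0.2148  0.0942] [ 1.35 -0.45  1.03]
0.09349999999999997 [ 0.4845 -0.2149  0.0938] [ 0.27 -0.71  3.67]
16.9667
```

```bash
python3 - <<'E'
from h import *
for g in (.042,.046,.055,.07): ctrl.set_gripper(g)
ctrl.hold(.2); ctrl.move_l([*GR,.2],vel=.1)
b=GR+np.array([.03,0]); ctrl.reach([GR[0]+.04,GR[1]+.02,.32],quat(0)); ctrl.hold(.2)
o=ctrl.observe(); f=ctrl.grab_frame('wrist'); save(f,'placed.png'); M=c2w(f,o); P=cloud(f,M)
from m import blobs
for k in ('label','cap'): blobs(P,f['color'],k)
print(GR,o['time_s'],o['ft_force'])
E
```

```text
label 61 [ 0.6291 -0.0077  0.0223] ztop 0.0275 yaw 64.4 ctr [630.4  -7.3] size [ 6.3 19. ]
label 1485 [ 0.571  -0.2042  0.1256] ztop 0.1274 yaw 11.5 ctr [ 571.7 -206.1] size [25.6 73.9]
label 1449 [ 0.4842 -0.2132  0.1256] ztop 0.1274 yaw 11.2 ctr [ 483.6 -214.8] size [25.4 73.3]
cap 644 [ 0.5556 -0.1309  0.1211] ztop 0.1237 yaw -78.9 ctr [ 556.4 -131.3] size [32.8 21.4]
cap 614 [ 0.4714 -0.1397  0.1211] ztop 0.1238 yaw -79.5 ctr [ 469.6 -140.1] size [31.5 21.1]
[ 0.48426171 -0.21483692] 20.15 [-0.24655876 -0.05580005  1.01580157]
```

View pics/placed.png

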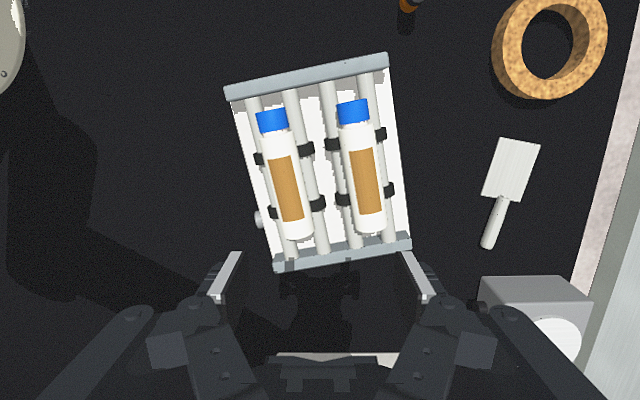

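The long bottle lies in the near groove at (287,180), label up, centred on the bands and parallel to the other bottle at (360,175). Both sit at the same height, and the other bottle hasn't moved.

```bash
python3 -c "
from plant import ctrl
print(ctrl.finish_job())"
```

```text
the job is handed in; nothing more can be done
None
```

The long bottle lies at rest in the mixer groove nearest the robot, centred on the bands with its label up; the other two bottles were not disturbed, and the job is handed in (verdict not shown).

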